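# Lock the face brush in its sanitizer case

## Robot

A 6-joint arm with a two-finger parallel gripper is mounted at the origin on the work surface. World frame = base frame: x ahead of the robot, y to its left, z up, the work surface at z = 0. Lengths are in m, angles in rad, forces in N, time in s.
With the tool pointing down it reaches from about 0.225 to 0.875 m from the base axis. Payload 3.4 kg.
Tool frame: the origin (TCP) lies between the finger pads; the fingertips stand 11 mm ahead of it and the grasp point (between the pads) lies 8 mm behind it; z points along the fingers, y is the line along which they close (so a half turn about z gives the same grasp; the last joint's range is limited). The gripper opens to 85 mm and grips with 20 to 120 N. Pads are 22 mm wide; open, the fingers measure 114 mm over their backs; the gripper's body (76 mm by 85 mm) begins 54 mm behind the grasp point. The pads swing forward as they close: fully open they stand 13 mm farther back than shut.
Start: joints at [1.122, 0.276, 1.505, -0, 1.361, -0.121], TCP at [0.185, 0.544, 0.205] pointing down, gripper open.
Joint ranges: [-2.89, 2.89], [-0.75, 2.08], [0.22, 2.7], [-1.18, 4.32], [0.11, 2.71], [-2.7, 2.7]. Speed limits (rad/s): [2.57, 2.57, 3.14, 3.14, 3.14, 3.14].

## Interface

Orientations are given as a unit quaternion [w, x, y, z].
In Python, from rig import sensors, eyes, manip gives the robot as it stands.
- The arm moves only by the tool drive_tool, never from a script. Its argument "deltas" is a list of rows, each an object with "linear": the shift along the world's x, y, z in mm, a list of three; "twist": the turn about the world's z in degrees; "claw": the opening, from 0 (shut) to 1 (fully open). In form: [{"linear": [tx, ty, tz], "twist": twist, "claw": claw}, ...]. A call has 1 to 12 rows; each row is the pose to reach, as a shift and turn from the pose commanded when the call began; what a row does not reach only later rows make up. A row lasts 1/12 s, in which the tool goes at most 41.7 mm and 7.16 degrees, less where a joint would pass 70% of its speed; a pose out of reach is approached as far as the arm can. A call with a gripper value outside its range is refused whole. The fingers move at their own pace and stop on an object; "squeeze" is the grip in N (left out, the last holds). Time passes only in rows, so rows that repeat a pose let the fingers close. It gives the time, the measured TCP pose, the force, the opening and the grip force at its end, in the units of the state.
- sensors.get_state(): the state, without advancing time (a new reading comes with each control period).
- eyes.get_image(name): name is "scene" or "top"; returns the picture (480x640x3 uint8, red, green, blue); there is no depth.
- eyes.camera_model(name): a dict with "intrinsics" (3x3 intrinsics, pixels), "dist" ([k1, k2, p1, p2, k3] as OpenCV has them; the pictures are not rectified), "R" (3x3) and "t" (3): a world point X has camera coordinates R X + t. Camera axes: x right, y down, z forward; pixel columns grow to the right and rows downward; lengths in m; the calibration is good to about 2 mm. A picture is of the moment at which its call begins. camera_model takes no time and is no camera call.
- manip.sign_off(): hands the job in; it is judged then, once.
The state is a dict: "clock": time; "qpos": joint angles; "qd": joint speeds; "effort": joint torques, N m; "position": TCP position; "ee_rot": TCP orientation; "contact_force": force on the tool from outside, world axes, zero at the start; "moment": the same for the moment, N m; "width": finger opening in m; "gripper_force": force on a finger pad.
Only numpy, scipy, OpenCV 4.12 (cv2) and the standard library are available. Lean on these libraries where they do the work, as an engineer would, in place of code of your own. Each camera call takes 0.05 s, during which the arm holds its last target. There are 200 camera calls.

## Task

Lay the grey face brush flat, bristles up, inside the open sanitizer case without dropping it, then lower the hinged lid slowly and gently until it is fully shut. Then push the orange slide all the way to its end stop beside the blue dot so that it locks the lid. Leave the cup, toothbrush holder, comb and perfume bottle standing or lying where they are.

Things in the scene. Friction and masses are not known exactly. Their poses are not given: they have to be found in the camera images.
- case: Cream sanitizer case, fixed, 190 (x) by 220 (y) by 60 mm high. Origin: centre of underside, z up; its -x side faces roughly the robot. Front part (x -95 to -18 mm): flat deck, 60 mm high, carrying the slide. Behind it an open tray, inside x -18 to +85, y -95 to +95 mm, floor 8 mm and rim 60 mm above the shelf. The lid is hinged on the far (+x) rim.
- tray (a point): Centre of the tray's floor (case frame 33.5, 0, 8 mm), axes as the case. The free space is 103 mm along x, 190 mm along y and 52 mm deep; the brush goes in along y, head to either end.
- lid_hinge (a point): Middle of the lid's hinge line, at case frame (92, 0, 62) mm; the hinge runs along the case's y.
- lid_edge (a point): Middle of the lid's free edge, mid-thickness; moves with the lid. The lid is a flat plate 118 mm (hinge line to free edge) by 216 mm by 8 mm thick; its underside passes through the hinge line; shut, its top is 70 mm above the shelf. A steel tab 30 mm wide, 4 mm thick sticks out 18 mm from this edge at case y 45 to 75 mm.
- lid (a joint): Angle of the teal lid, rad: 0 shut (level, on its stop), 1.57 upright, 1.9 widest open; starts at 1.62 to 1.88. 0.15 kg. The stiff hinge stays where it is left; 1.5 to 3 N at the free edge moves it. No handle: it can be pushed from behind and above with closed fingers, or pinched by its edge.
- slide (a joint): Travel of the orange slide along the case's +y, m: 0 at the -y end, 0.11 at its end stop by the blue dot on the deck at +y (locked: its steel tongue lies over the lid's tab). Starts at 0 to 0.05. Friction about 2.5 N; stays where it is left.
- slide_top (a point): Centre of the top of the slide's grip, at case frame (-68, -55 + travel, 100) mm. The grip: an upright orange fin 14 (case x) by 40 mm (case y), free from 66 to 100 mm above the shelf, on a black foot 26 by 50 mm, top 66 mm above the shelf. A steel tongue 26 mm wide (y) reaches 34 mm from the fin's centre towards the lid, top 71 mm above the shelf.
- brush: Grey hard silicone face brush, 156 mm long, about 0.11 kg, lying bristles up. Origin: on the underside, middle of its length; x towards the head, z up. Head: disc 56 mm across centred at x +50 mm, 30 mm high with bristles. Handle: straight bar 24 mm wide, 22 mm high, x -78 to +22 mm, flat on the shelf. Centre of mass near x +5 mm.
- cup: Stainless steel cup, standing, 72 mm across, 95 mm high; origin at the centre of its underside. Leave alone.
- holder: Cream ceramic toothbrush holder, 72 mm across and 100 mm high, with two toothbrushes fixed in it that reach 160 mm; origin at the centre of its underside. Leave alone.
- perfume: Closed amber perfume bottle, 50 by 36 mm, 104 mm high, standing behind the case; origin at the centre of its underside. Leave alone.
- comb: Red plastic comb lying flat, 170 mm long (its x), 36 mm wide, 6 mm thick; origin under its centre. Leave alone.
Mind the look-alikes: they are no part of the job. Several things have the shape of the brush; the one meant has the colours described above.

How it is judged:
By the outcome, as a careful person would: the job done as asked, in the order asked, and still so for the second after the job is handed in, with the robot touching nothing.
It also fails if it takes over 67 s, if anything falls off the work surface, if the arm or the gripper's body presses on something with over 40 N, if the wrist force passes 120 N, or if a joint passes its speed limit or range.

## Working session

There is one attempt and no reset: what is moved stays moved. The work goes in short steps, Python scripts to look and compute and a tool call to move; the robot and the scene stay as the last step left them, time stands still between calls to the robot, and variables do not carry over. Pictures are saved under pics/ and viewed, at most 10 in all, crops included, and the job is handed in when it is done.

Besides the shell and the picture viewer there is one more tool, called as name([rows], argument=value, ...), one row to a line, values as JSON. drive_tool: Moves the arm, as the interface text tells. Its arguments: {"type":"object","properties":{"deltas":{"type":"array","items":{"type":"object","properties":{"linear":{"type":"array","items":{"type":"number"}},"twist":{"type":"number"},"claw":{"type":"number"}}}},"squeeze":{"type":"number"}},"required":["deltas"]}

```bash
mkdir -p pics; ls; python3 - <<'E'
from rig import sensors, eyes
import cv2
for n in("scene","top"):
    cv2.imwrite(f"pics/{n}0.png",eyes.get_image(n)[...,::-1]); m=eyes.camera_model(n); print(n,{k:v.tolist() if hasattr(v,'tolist') else v for k,v in m.items()})
print(sensors.get_state())
E
```

```text
pics
scene {'intrinsics': [[572.3394972751186, 0.0, 313.1127832109278], [0.0, 572.3394972751186, 237.96317083607389], [0.0, 0.0, 1.0]], 'dist': [-0.06544735578696351, 0.0, 0.0, 0.0, 0.0], 'R': [[0.25527289799552677, 0.9668586217283067, 0.004489224721980449], [0.5312948608987493, -0.1363917892773525, -0.8361357847863593], [-0.8078127990639563, 0.21582790692438586, -0.5485041442515224]], 't': [-0.16516538421696386, -0.2152840233194032, 1.7140260664769145]}
top {'intrinsics': [[504.0534312789666, 0.0, 330.19761006737076], [0.0, 504.0534312789666, 246.29053238667902], [0.0, 0.0, 1.0]], 'dist': [-0.06233826265138443, 0.0, 0.0, 0.0, 0.0], 'R': [[-0.016575178748324017, -0.9995427335533685, 0.02529006227988358], [-0.9934099188104839, 0.01359398765776613, -0.11380657585793647], [0.11341074313489374, -0.027009763053751266, -0.9931809885621911]], 't': [0.012942331681848237, 0.5566580132687917, 1.1170979899167157]}
{'clock': 0.1, 'qpos': array([ 1.12201121e+00,  2.76531218e-01,  1.50601087e+00, -9.32394656e-06,
        1.36066978e+00, -1.20994675e-01]), 'qd': array([-0.00158574, -0.00017518, -0.00373628,  0.00168503, -0.00039827,
       -0.00079565]), 'effort': array([ 1.08105629e-03, -4.17697406e+01, -2.46405280e+01, -1.95489918e-05,
        5.78883963e-03,  4.59055428e-06]), 'position': array([0.18490727, 0.54392455, 0.20382481]), 'ee_rot': array([-2.23165716e-04,  1.63161438e-01,  9.86599052e-01, -7.78252053e-04]), 'contact_force': array([ 0.97855527, -1.14837431, -0.48007144]), 'moment': array([-0.05686967,  0.03573976, -0.02123843]), 'gripper_force': 0.0, 'width': 0.08548585728346714}
```

View pics/scene0.png

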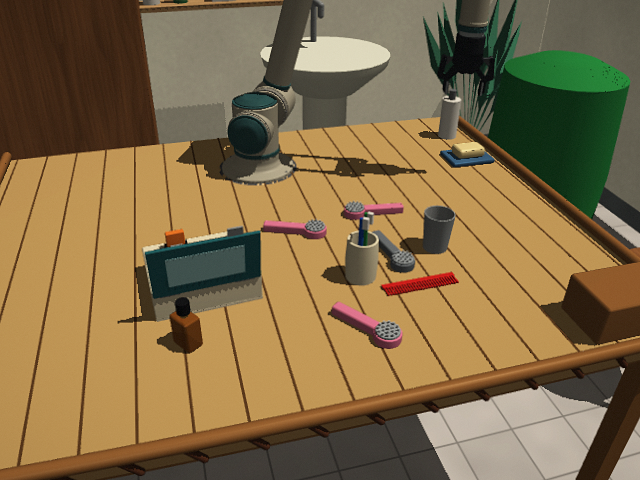

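View pics/top0.png

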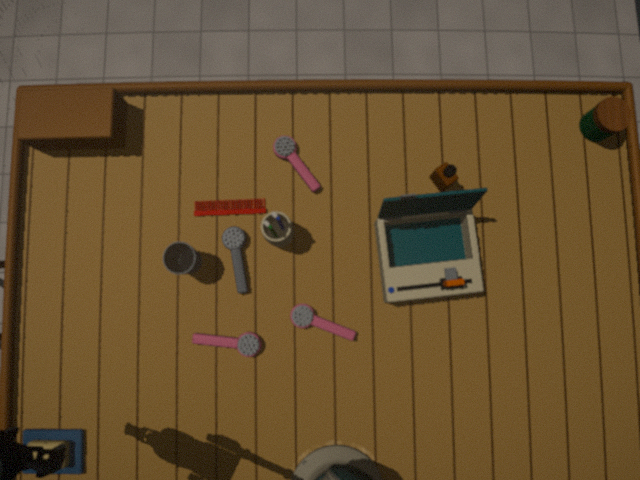

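The scene shows the grey brush near top-view pixel (238,262), between the cup (181,258) and the holder (277,227). The case is at (430,255) with the lid upright and the slide at (453,281). Next I'll enlarge both.

```bash
python3 - <<'E'
import cv2,numpy as np
im=cv2.imread("pics/top0.png")
a=cv2.resize(im[180:310,370:495],None,fx=4,fy=4,interpolation=cv2.INTER_CUBIC)
b=cv2.resize(im[195:325,215:290],None,fx=4,fy=4,interpolation=cv2.INTER_CUBIC)
o=np.hstack([a,b]); o=cv2.convertScaleAbs(o,alpha=1.5)
for x in range(0,800,40): cv2.line(o,(x,0),(x,6 if x%80 else 14),(255,255,255),1)
for y in range(0,520,40): cv2.line(o,(0,y),(6 if y%80 else 14,y),(255,255,255),1)
cv2.imwrite("pics/c1.png",o)
E
```

```text
(no output)
```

View pics/c1.png

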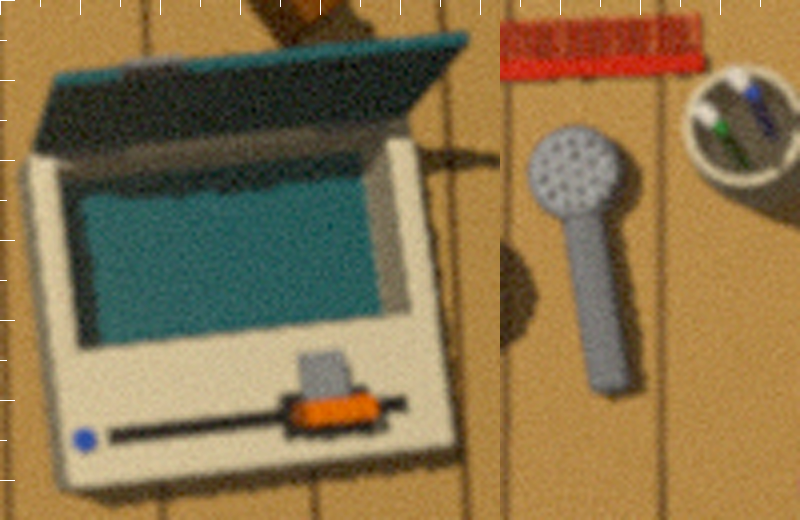

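```bash
cat > h.py <<'E'
import numpy as np,cv2
from rig import eyes
from scipy.optimize import least_squares
def proj(n,P):
    m=eyes.camera_model(n); return cv2.projectPoints(np.float64(P).reshape(-1,3),cv2.Rodrigues(np.array(m["R"]))[0],np.array(m["t"]),np.array(m["intrinsics"]),np.array(m["dist"]))[0][:,0]
def back(n,uv,z):
    m=eyes.camera_model(n); R=np.array(m["R"]);p=cv2.undistortPoints(np.float64([[uv]]),np.array(m["intrinsics"]),np.array(m["dist"]))[0,0]
    d=R.T@np.r_[p,1]; c=-R.T@np.array(m["t"]); return c+d*(z-c[2])/d[2]
def C(case,P):
    P=np.float64(P).reshape(-1,3)/1000; c,s=np.cos(case[2]),np.sin(case[2]); return np.c_[case[0]+c*P[:,0]-s*P[:,1],case[1]+s*P[:,0]+c*P[:,1],P[:,2]]
E
python3 - <<'E'
from h import *
cr=lambda p,ox,oy:(np.array(p)+.5)/4-.5+[ox,oy]
obj=[(-95,110,60),(-95,-110,60),(-18,95,60),(-18,-95,60)]
px=cr([(65,489),(457,446),(78,348),(410,312)],370,180)
r=least_squares(lambda c:(proj("top",C(c,obj))-px).ravel(),[.5,-.2,0]);print("case",r.x,r.fun.round(2))
case=r.x
lp=cr([(55,78),(468,37)],370,180)
L=lambda a:[(92-118*np.cos(a),y,62+118*np.sin(a)) for y in(108,-108)]
q=least_squares(lambda a:(proj("top",C(case,L(a[0])))-lp).ravel(),[1.7]);print("lid",q.x,q.fun.round(2))
s=least_squares(lambda a:(proj("top",C(case,[(-68,-55+a[0],100)]))-cr([(340,405)],370,180)).ravel(),[20]);print("slide",s.x,s.fun)
hd=back("top",cr((575,170),215-125,195),.03);tl=back("top",cr((613,386),215-125,195),.022)
print("head",hd,"tail",tl,np.linalg.norm((hd-tl)[:2]))
d=(hd-tl)[:2];d/=np.linalg.norm(d);print("brush yaw",np.degrees(np.arctan2(d[1],d[0])),"origin h",hd[:2]-.05*d,"t",tl[:2]+.078*d,"casedeg",np.degrees(case[2]))
print("cup top",back("top",(181,258),.095),"holder top",back("top",cr((743,127),90,195),.1))
for n in("tray",):print(C(case,[(33.5,0,8),(92,0,62),(-68,-55+s.x[0],100),(-68,55,100)]))
# scene check
print(proj("scene",np.r_[hd,tl]),proj("scene",C(case,[(-95,110,60),(-68,-55+s.x[0],100)]+L(q.x[0]))))
E
```

```text
case [ 0.5329403  -0.21719793  0.08980069] [ 0.34  0.05 -0.31  0.01 -0.3  -0.08  0.27  0.02]
lid [1.73764156] [-0.32 -0.08  0.81 -0.04]
slide [18.30908418] [0.10534894 0.95922599]
head [0.58103964 0.22503614 0.03      ] tail [0.45815746 0.20425646 0.022     ] 0.12462674287134871
brush yaw 9.598056436418492 origin h [0.53173956 0.21669938] t [0.53506559 0.21726182] casedeg 5.145200256613782
cup top [0.52868067 0.32637369 0.095     ] holder top [0.59364499 0.12344371 0.1       ]
[[ 0.56630532 -0.21419365  0.008     ]
 [ 0.6245696  -0.20894737  0.062     ]
 [ 0.46850474 -0.25983925  0.1       ]
 [ 0.4602819  -0.16851779  0.1       ]]
[[403.00665228 254.80881329]
 [375.19894083 230.43131395]] [[239.86262976 228.37396974]
 [175.14477251 231.19228114]
 [260.92085434 230.68167132]
 [144.76843173 252.38669003]]
```

The fit gives:

| Item | Value |
|---|---|
| Case pose | (0.533, -0.217), yaw 5.1° |
| Lid angle | about 1.74 rad |
| Slide travel | about 18 mm |
| Brush pose | (0.533, 0.217), yaw 9.6° |

Now moving above the brush.

drive_tool([
  {"linear":[353,-326,0],"twist":28.4,"claw":0.65},
  {"linear":[353,-326,0],"twist":28.4,"claw":0.65},
  {"linear":[353,-326,0],"twist":28.4,"claw":0.65},
  {"linear":[353,-326,0],"twist":28.4,"claw":0.65},
  {"linear":[353,-326,0],"twist":28.4,"claw":0.65},
  {"linear":[353,-326,0],"twist":28.4,"claw":0.65},
  {"linear":[353,-326,0],"twist":28.4,"claw":0.65},
  {"linear":[353,-326,0],"twist":28.4,"claw":0.65},
  {"linear":[353,-326,0],"twist":28.4,"claw":0.65},
  {"linear":[353,-326,0],"twist":28.4,"claw":0.65},
  {"linear":[353,-326,0],"twist":28.4,"claw":0.65},
  {"linear":[353,-326,0],"twist":28.4,"claw":0.65},
], squeeze=45)

```text
clock: 1.1
position: [0.5397, 0.2161, 0.2042]
ee_rot: [-0.0, -0.083, 0.997, -0.0]
contact_force: [0.2, 0.8, -0.2]
width: 0.0556
gripper_force: 0.0
```

drive_tool([
  {"linear":[-1,1,-40]},
  {"linear":[-1,1,-80]},
  {"linear":[-1,1,-120]},
  {"linear":[-1,1,-150]},
  {"linear":[-1,1,-170]},
  {"linear":[-1,1,-182]},
  {"linear":[-1,1,-189]},
  {"linear":[-1,1,-189]},
  {"linear":[-1,1,-189]},
])

```text
$.deltas[0]: bad value
```

```bash
python3 - <<'E'
from rig import eyes
import cv2,numpy as np
a=eyes.get_image("top")[...,::-1][150:350,150:320];b=eyes.get_image("scene")[...,::-1][150:350,320:500]
cv2.imwrite("pics/g.png",cv2.convertScaleAbs(cv2.resize(np.hstack([a,b]),None,fx=2.28,fy=2.5),alpha=1.4))
E
```

```text
(no output)
```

View pics/g.png

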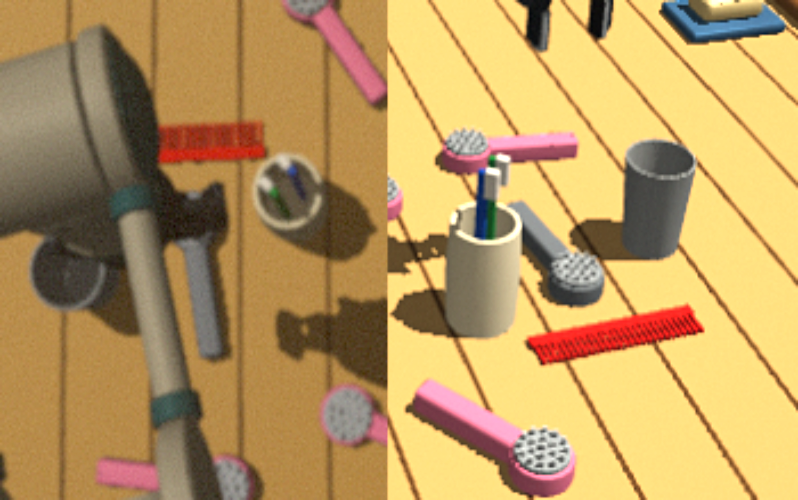

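The crop shows the gripper above the handle at (200,195), clear of the holder (288,190). The cup sits beneath the much higher arm links. That move was refused because each row needs all three fields.

drive_tool([
  {"linear":[-1,1,-30],"twist":0,"claw":0.65},
  {"linear":[-1,1,-65],"twist":0,"claw":0.65},
  {"linear":[-1,1,-100],"twist":0,"claw":0.65},
  {"linear":[-1,1,-130],"twist":0,"claw":0.65},
  {"linear":[-1,1,-150],"twist":0,"claw":0.65},
  {"linear":[-1,1,-160],"twist":0,"claw":0.65},
  {"linear":[-1,1,-160],"twist":0,"claw":0.65},
])

```text
clock: 1.78
position: [0.5346, 0.2193, 0.0421]
ee_rot: [-0.003, -0.084, 0.996, -0.0]
contact_force: [-0.1, 0.5, -0.5]
width: 0.0553
gripper_force: 0.0
```

```bash
python3 - <<'E'
from rig import eyes,sensors
import cv2,numpy as np
b=eyes.get_image("scene")[...,::-1][100:330,300:500]
cv2.imwrite("pics/g2.png",cv2.convertScaleAbs(cv2.resize(b,None,fx=2.6,fy=2.6),alpha=1.3))
print(sensors.get_state()["position"],sensors.get_state()["contact_force"])
E
```

```text
[0.53621991 0.21965346 0.04391505] [ 0.01954271 -0.30376216  1.20233545]
```

View pics/g2.png

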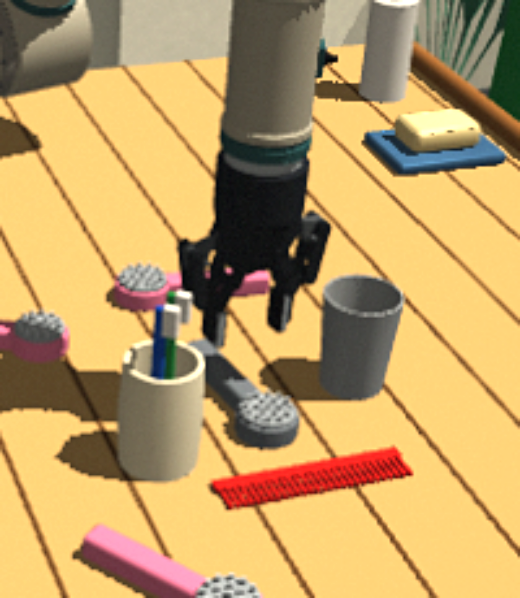

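The fingers straddle the grey handle at (215,330) and (280,320) in the crop, with both neighbours clear.

drive_tool([
  {"linear":[2,0,-14],"twist":0,"claw":0.65},
  {"linear":[2,0,-25],"twist":0,"claw":0.65},
  {"linear":[2,0,-29],"twist":0,"claw":0.65},
  {"linear":[2,0,-29],"twist":0,"claw":0.65},
  {"linear":[2,0,-29],"twist":0,"claw":0.45},
  {"linear":[2,0,-29],"twist":0,"claw":0.2},
  {"linear":[2,0,-29],"twist":0,"claw":0.1},
  {"linear":[2,0,-29],"twist":0,"claw":0.1},
  {"linear":[2,0,-29],"twist":0,"claw":0.1},
  {"linear":[2,0,-29],"twist":0,"claw":0.1},
  {"linear":[2,0,-29],"twist":0,"claw":0.1},
], squeeze=45)

```text
clock: 2.75
position: [0.5392, 0.2194, 0.0158]
ee_rot: [0.0, -0.084, 0.996, 0.0]
contact_force: [0.1, -0.5, -0.1]
width: 0.0089
gripper_force: 0.0
```

The fingers closed on nothing, so I'm looking again.

```bash
python3 - <<'E'
from rig import eyes,sensors
import cv2,numpy as np
b=eyes.get_image("scene")[...,::-1][170:300,330:470]
a=eyes.get_image("top")[...,::-1][190:320,200:300]
cv2.imwrite("pics/g3.png",cv2.convertScaleAbs(cv2.resize(np.hstack([b,a]),None,fx=3.3,fy=3.3,interpolation=2),alpha=1.5))
print(sensors.get_state())
E
```

```text
{'clock': 2.85, 'qpos': array([ 2.66931751e-01,  4.49269827e-01,  1.75236415e+00,  1.17819570e-04,
        9.39905990e-01, -1.47178511e+00]), 'qd': array([-0.00079539,  0.00200002,  0.00039801, -0.00045711, -0.0014537 ,
        0.00021886]), 'effort': array([ 1.35501923e-03, -4.59933007e+01, -1.87763911e+01,  1.81669484e-04,
       -5.22212716e-06,  6.47634181e-06]), 'position': array([0.5391483 , 0.21942088, 0.01566256]), 'ee_rot': array([ 1.72455068e-05, -8.38270326e-02,  9.96480319e-01,  5.15694111e-05]), 'contact_force': array([-0.66630558, -0.35709697,  0.41894046]), 'moment': array([0.00819479, 0.01014901, 0.04411266]), 'gripper_force': 0.0, 'width': 0.008655347790821034}
```

View pics/g3.png

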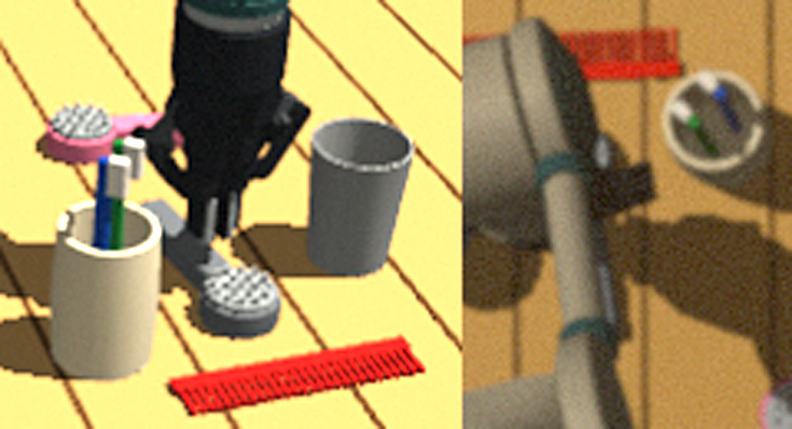

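```bash
python3 - <<'E'
from h import *
T=np.array([.5392,.2194,0])
for z in(.005,.016,.024,.05): print(z,((proj("scene",T+[0,0,z])[0]-[330,170])*3.3).round())
from scipy.spatial.transform import Rotation
# expected brush outline in crop with estimated pose
o=np.array([.5335,.217,0]);c,s=np.cos(.1675),np.sin(.1675)
for x,y,z in[(-78,12,22),(-78,-12,22),(22,12,22),(22,-12,22),(5,12,22),(5,-12,22),(5,0,22),(50,0,30)]:
    P=o+np.array([c*x-s*y,s*x+c*y,z])/1000; print((x,y,z),((proj("scene",P)[0]-[330,170])*3.3).round())
b=cv2.imread("pics/g3.png")[180:380,130:330]
cv2.imwrite("pics/g4.png",cv2.resize(b,None,fx=3,fy=3,interpolation=2))
E
```

```text
0.005 [207. 277.]
0.016 [209. 264.]
0.024 [210. 255.]
0.05 [213. 223.]
(-78, 12, 22) [162. 195.]
(-78, -12, 22) [134. 202.]
(22, 12, 22) [235. 265.]
(22, -12, 22) [205. 274.]
(5, 12, 22) [222. 253.]
(5, -12, 22) [192. 261.]
(5, 0, 22) [207. 257.]
(50, 0, 30) [242. 281.]
```

View pics/g4.png

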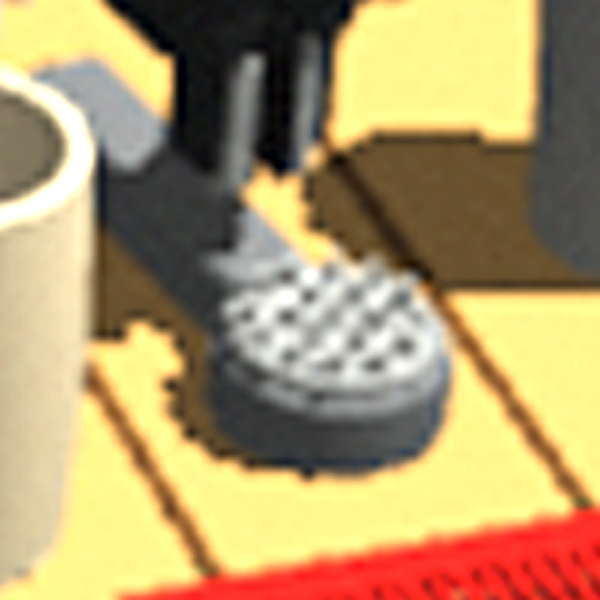

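```bash
python3 - <<'E'
from h import *
T=np.array([.1849,.5439,0]);d=np.array([np.cos(1.243),np.sin(1.243),0])
for z in(.194,.206,.22,.235):print(z,proj("scene",[T+d*.047+[0,0,z],T-d*.047+[0,0,z]]).round(0).tolist())
im=cv2.imread("pics/scene0.png");g=im.max(2)
# lowest dark pixels of each finger
for u in range(440,505,3):
    col=g[20:105,u]; w=np.where(col<40)[0]; print(u,(w.min()+20,w.max()+20) if len(w) else None,end=' ')
print()
# now: triangulation of the current finger: same for current frame in g2 (open)
T=np.array([.5362,.2197,0]);d=np.array([np.cos(np.radians(99.6)),np.sin(np.radians(99.6)),0])
for z in(.033,.045,.055,.065):print(z,((proj("scene",[T+d*.032+[0,0,z],T-d*.032+[0,0,z]])-[300,100])*2.6).round().tolist())
E
```

```text
0.194 [[477.0, 111.0], [443.0, 110.0]]
0.206 [[478.0, 107.0], [444.0, 106.0]]
0.22 [[479.0, 102.0], [445.0, 101.0]]
0.235 [[480.0, 97.0], [445.0, 96.0]]
440 (np.int64(24), np.int64(80)) 443 (np.int64(35), np.int64(90)) 446 (np.int64(21), np.int64(83)) 449 (np.int64(26), np.int64(98)) 452 (np.int64(36), np.int64(98)) 455 (np.int64(43), np.int64(82)) 458 (np.int64(20), np.int64(71)) 461 (np.int64(25), np.int64(73)) 464 (np.int64(25), np.int64(72)) 467 (np.int64(26), np.int64(72)) 470 (np.int64(27), np.int64(73)) 473 (np.int64(27), np.int64(101)) 476 (np.int64(27), np.int64(86)) 479 (np.int64(27), np.int64(104)) 482 (np.int64(27), np.int64(104)) 485 (np.int64(27), np.int64(99)) 488 (np.int64(59), np.int64(102)) 491 (np.int64(20), np.int64(97)) 494 (np.int64(46), np.int64(104)) 497 (np.int64(40), np.int64(104)) 500 (np.int64(33), np.int64(104)) 503 (np.int64(26), np.int64(104)) 
0.033 [[274.0, 364.0], [212.0, 381.0]]
0.045 [[275.0, 353.0], [213.0, 369.0]]
0.055 [[276.0, 343.0], [213.0, 360.0]]
0.065 [[277.0, 334.0], [214.0, 350.0]]
```

The calibration places the fingertips about 25 mm higher than the pose reading implies. That fits closing above the handle, so I'll reopen and go down in small, force-watched steps.

drive_tool([
  {"linear":[0,0,0],"twist":0,"claw":0.6},
  {"linear":[0,0,0],"twist":0,"claw":0.6},
  {"linear":[0,0,0],"twist":0,"claw":0.6},
  {"linear":[0,0,0],"twist":0,"claw":0.6},
  {"linear":[0,-1,-3],"twist":0,"claw":0.6},
  {"linear":[0,-2,-6],"twist":0,"claw":0.6},
  {"linear":[0,-2,-8],"twist":0,"claw":0.6},
  {"linear":[0,-2,-10],"twist":0,"claw":0.6},
  {"linear":[0,-2,-10],"twist":0,"claw":0.6},
])

```text
clock: 3.6
position: [0.5387, 0.2172, 0.005]
ee_rot: [-0.001, -0.084, 0.996, -0.0]
contact_force: [-0.2, -0.7, -0.4]
width: 0.0512
gripper_force: 0.0
```

drive_tool([
  {"linear":[0,0,-2],"twist":0,"claw":0.6},
  {"linear":[0,0,-4],"twist":0,"claw":0.6},
  {"linear":[0,0,-6],"twist":0,"claw":0.6},
  {"linear":[0,0,-7],"twist":0,"claw":0.6},
  {"linear":[0,0,-8],"twist":0,"claw":0.6},
  {"linear":[0,0,-8],"twist":0,"claw":0.6},
])

```text
clock: 4.1
position: [0.539, 0.2174, -0.0026]
ee_rot: [-0.0, -0.084, 0.996, 0.0]
contact_force: [-0.1, 0.2, -0.2]
width: 0.0513
gripper_force: 0.0
```

drive_tool([
  {"linear":[0,0,-2],"twist":0,"claw":0.6},
  {"linear":[0,0,-3],"twist":0,"claw":0.6},
  {"linear":[0,0,-4],"twist":0,"claw":0.6},
  {"linear":[0,0,-5],"twist":0,"claw":0.6},
  {"linear":[0,0,-5],"twist":0,"claw":0.6},
])

```text
clock: 4.52
position: [0.539, 0.2174, -0.0076]
ee_rot: [-0.0, -0.084, 0.996, 0.0]
contact_force: [-0.2, -0.7, 0.9]
width: 0.0513
gripper_force: 0.0
```

```bash
python3 - <<'E'
from h import *
from rig import sensors
b=eyes.get_image("scene")[...,::-1][190:290,345:455]
cv2.imwrite("pics/g5.png",cv2.convertScaleAbs(cv2.resize(b,None,fx=6,fy=6,interpolation=2),alpha=1.6))
print(sensors.get_state()["contact_force"],sensors.get_state()["position"])
E
```

```text
[-0.00847897  0.18023808 -0.4115116 ] [ 0.53906787  0.2173893  -0.00747064]
```

View pics/g5.png

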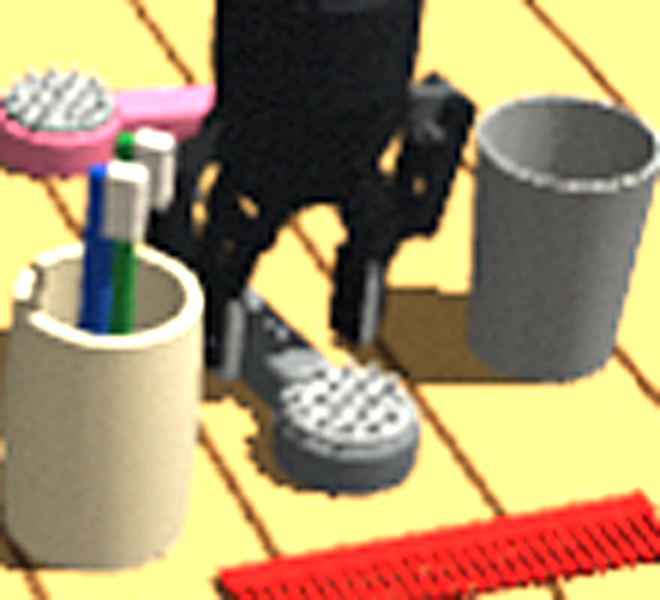

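Both fingertips, at (225,375) and (360,345), now stand beside the handle about 15 mm above the table. The z reading is offset by roughly 25 mm, so I'll go 4 mm lower and close.

drive_tool([
  {"linear":[0,0,-2],"twist":0,"claw":0.6},
  {"linear":[0,0,-4],"twist":0,"claw":0.6},
  {"linear":[0,0,-4],"twist":0,"claw":0.4},
  {"linear":[0,0,-4],"twist":0,"claw":0.2},
  {"linear":[0,0,-4],"twist":0,"claw":0.1},
  {"linear":[0,0,-4],"twist":0,"claw":0.1},
  {"linear":[0,0,-4],"twist":0,"claw":0.1},
  {"linear":[0,0,-4],"twist":0,"claw":0.1},
], squeeze=45)

```text
clock: 5.23
position: [0.5393, 0.2175, -0.0112]
ee_rot: [0.0, -0.084, 0.996, 0.0]
contact_force: [0.6, 0.1, 1.0]
width: 0.0221
gripper_force: 44.6
```

Gripped: width 22 mm, force 45 N. Lifting.

drive_tool([
  {"linear":[0,0,3],"twist":0,"claw":0.1},
  {"linear":[0,0,10],"twist":0,"claw":0.1},
  {"linear":[0,0,25],"twist":0,"claw":0.1},
  {"linear":[0,0,45],"twist":0,"claw":0.1},
  {"linear":[0,0,70],"twist":0,"claw":0.1},
  {"linear":[0,0,95],"twist":0,"claw":0.1},
  {"linear":[0,0,120],"twist":0,"claw":0.1},
  {"linear":[0,0,145],"twist":0,"claw":0.1},
  {"linear":[0,0,170],"twist":0,"claw":0.1},
  {"linear":[0,0,185],"twist":0,"claw":0.1},
  {"linear":[0,0,195],"twist":0,"claw":0.1},
  {"linear":[0,0,195],"twist":0,"claw":0.1},
])

```text
clock: 6.23
position: [0.5404, 0.2177, 0.1863]
ee_rot: [0.002, -0.084, 0.996, 0.0]
contact_force: [0.9, 0.1, -0.6]
width: 0.0224
gripper_force: 44.3
```

drive_tool([
  {"linear":[0,-8,0],"twist":-2,"claw":0.1},
  {"linear":[1,-25,0],"twist":-6,"claw":0.1},
  {"linear":[3,-50,0],"twist":-11,"claw":0.1},
  {"linear":[5,-80,0],"twist":-17,"claw":0.1},
  {"linear":[7,-110,0],"twist":-23,"claw":0.1},
  {"linear":[9,-140,0],"twist":-29,"claw":0.1},
  {"linear":[11,-170,0],"twist":-35,"claw":0.1},
  {"linear":[13,-200,0],"twist":-41,"claw":0.1},
  {"linear":[14,-230,0],"twist":-47,"claw":0.1},
  {"linear":[16,-260,0],"twist":-53,"claw":0.1},
  {"linear":[18,-290,0],"twist":-59,"claw":0.1},
  {"linear":[20,-320,0],"twist":-65,"claw":0.1},
])

```text
clock: 7.23
position: [0.5574, -0.1043, 0.1816]
ee_rot: [-0.002, 0.468, 0.884, -0.001]
contact_force: [0.1, -0.1, 0.2]
width: 0.0219
gripper_force: 44.3
```

drive_tool([
  {"linear":[2,-28,0],"twist":-6,"claw":0.1},
  {"linear":[3,-52,0],"twist":-12,"claw":0.1},
  {"linear":[5,-75,0],"twist":-18,"claw":0.1},
  {"linear":[6,-95,0],"twist":-23,"claw":0.1},
  {"linear":[7,-108,0],"twist":-27,"claw":0.1},
  {"linear":[7,-115,0],"twist":-29,"claw":0.1},
  {"linear":[7,-117,0],"twist":-29.5,"claw":0.1},
  {"linear":[7,-117,0],"twist":-29.5,"claw":0.1},
  {"linear":[7,-117,0],"twist":-29.5,"claw":0.1},
  {"linear":[7,-117,0],"twist":-29.5,"claw":0.1},
])

```text
clock: 8.07
position: [0.5659, -0.2185, 0.1834]
ee_rot: [-0.0, 0.674, 0.738, 0.0]
contact_force: [0.3, -0.5, 0.1]
width: 0.0228
gripper_force: 44.3
```

```bash
python3 - <<'E'
from h import *
from rig import sensors
a=eyes.get_image("top")[...,::-1][160:320,350:510];b=eyes.get_image("scene")[...,::-1][140:340,110:310]
o=np.hstack([cv2.resize(a,(400,400),interpolation=2),cv2.resize(b,(400,400),interpolation=2)])
cv2.imwrite("pics/p1.png",cv2.convertScaleAbs(o,alpha=1.4))
s=sensors.get_state();print(s["contact_force"],s["position"],s["ee_rot"],s["width"],s["qpos"])
E
```

```text
[ 0.66720618  0.04294229 -1.21991176] [ 0.56611327 -0.2186196   0.18372344] [-5.52306223e-05  6.74307124e-01  7.38451002e-01  1.29745130e-04] 0.022653410249190147 [-4.83324007e-01  3.35454288e-01  1.46955217e+00  2.86861850e-04
  1.33662716e+00 -5.74134850e-01]
```

View pics/p1.png

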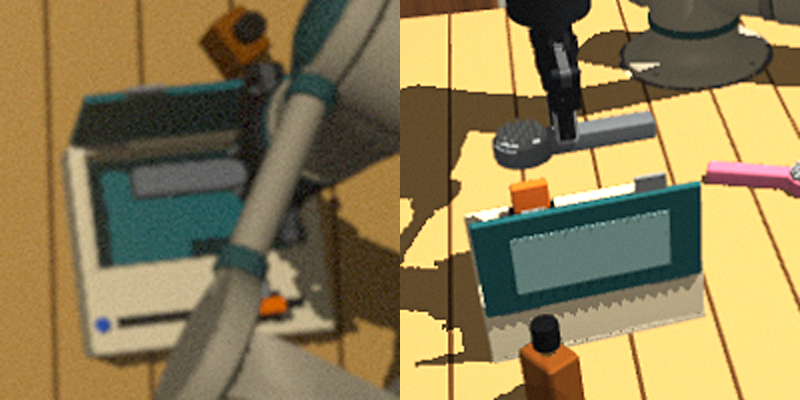

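The brush is held level, head towards -y, and lined up with the tray. Its tail is at (133,180) in the top crop.

```bash
python3 - <<'E'
from h import *
im=cv2.imread("pics/p1.png")
for z in(.2,.217): print(z,back("top",(350+133/2.5,160+180/2.5),z))
case=[.53294,-.2172,.0898]
m=eyes.camera_model("scene")
# scene: tail end top ~ (655,122) crop
for p in[(655,122)]:
    u=(110+(p[0]-400)/2,140+p[1]/2)
    for z in(.19,.217,.24):print("scene",z,back("scene",u,z))
E
```

```text
0.2 [ 0.56377819 -0.13440799  0.2       ]
0.217 [ 0.56137871 -0.13143716  0.217     ]
scene 0.19 [ 0.53096557 -0.12804723  0.19      ]
scene 0.217 [ 0.57874239 -0.13332341  0.217     ]
scene 0.24 [ 0.61944117 -0.13781792  0.24      ]
```

drive_tool([
  {"linear":[0,-2,-10],"twist":0,"claw":0.1},
  {"linear":[0,-2,-30],"twist":0,"claw":0.1},
  {"linear":[0,-2,-55],"twist":0,"claw":0.1},
  {"linear":[0,-2,-80],"twist":0,"claw":0.1},
  {"linear":[0,-2,-105],"twist":0,"claw":0.1},
  {"linear":[0,-2,-125],"twist":0,"claw":0.1},
  {"linear":[0,-2,-142],"twist":0,"claw":0.1},
  {"linear":[0,-2,-156],"twist":0,"claw":0.1},
  {"linear":[0,-2,-167],"twist":0,"claw":0.1},
  {"linear":[0,-2,-175],"twist":0,"claw":0.1},
  {"linear":[0,-2,-178],"twist":0,"claw":0.1},
  {"linear":[0,-2,-178],"twist":0,"claw":0.1},
])

```text
clock: 9.17
position: [0.5655, -0.2213, 0.0049]
ee_rot: [-0.001, 0.675, 0.738, -0.0]
contact_force: [-1.4, 0.3, -1.4]
width: 0.0223
gripper_force: 44.4
```

drive_tool([
  {"linear":[0,0,-1.5],"twist":0,"claw":0.1},
  {"linear":[0,0,-3],"twist":0,"claw":0.1},
  {"linear":[0,0,-4.5],"twist":0,"claw":0.1},
  {"linear":[0,0,-6],"twist":0,"claw":0.1},
  {"linear":[0,0,-7],"twist":0,"claw":0.1},
  {"linear":[0,0,-7],"twist":0,"claw":0.1},
])

```text
clock: 9.67
position: [0.5661, -0.2217, -0.0014]
ee_rot: [0.0, 0.675, 0.738, -0.0]
contact_force: [-1.5, -0.7, -0.8]
width: 0.0224
gripper_force: 44.5
```

drive_tool([
  {"linear":[0,0,-1],"twist":0,"claw":0.1},
  {"linear":[0,0,-2],"twist":0,"claw":0.1},
  {"linear":[0,0,-2.5],"twist":0,"claw":0.1},
  {"linear":[0,0,-2.5],"twist":0,"claw":0.1},
])

```text
clock: 10.0
position: [0.5662, -0.2217, -0.0032]
ee_rot: [0.0, 0.675, 0.738, 0.0]
contact_force: [-2.1, 0.3, 4.0]
width: 0.0225
gripper_force: 45.3
```

Contact with the floor (4 N). I'll release with a small opening, since the tray is narrow, then retreat straight up.

drive_tool([
  {"linear":[0,0,-2],"twist":0,"claw":0.35},
  {"linear":[0,0,-2],"twist":0,"claw":0.45},
  {"linear":[0,0,-2],"twist":0,"claw":0.5},
  {"linear":[0,0,-2],"twist":0,"claw":0.5},
  {"linear":[0,0,8],"twist":0,"claw":0.5},
  {"linear":[0,0,30],"twist":0,"claw":0.5},
  {"linear":[0,0,60],"twist":0,"claw":0.5},
  {"linear":[0,0,95],"twist":0,"claw":0.5},
  {"linear":[0,0,130],"twist":0,"claw":0.3},
  {"linear":[0,0,160],"twist":0,"claw":0},
  {"linear":[0,0,180],"twist":0,"claw":0},
  {"linear":[0,0,180],"twist":0,"claw":0},
])

```text
clock: 11.0
position: [0.5701, -0.2232, 0.183]
ee_rot: [0.007, 0.675, 0.738, 0.002]
contact_force: [1.5, 0.4, -0.1]
width: -0.0
gripper_force: 0.0
```

```bash
python3 - <<'E'
from h import *
case=np.array([.53294,-.2172,.0898])
p=back("top",(449,171),.104);d=(p[:2]-case[:2]);c,s=np.cos(case[2]),np.sin(case[2]);print("perf",p,"case",c*d[0]+s*d[1],-s*d[0]+c*d[1])
# verify brush: arm hides? dump grey mask in tray skipped
for a in np.r_[1.8:0:-.15,0]:
    r,h=.100,.0145
    x=.092-r*np.cos(a)+.008*np.sin(a)+h; z=.062+r*np.sin(a)+.008*np.cos(a)
    if a>1.5: x=max(x,.092-.118*np.cos(a)+.008*np.sin(a)+h)
    W=C(case,[x*1e3,0,z*1e3])[0]; print(round(a,2),"case x",round(x*1e3),"tip z",round(z*1e3),"world",(W[:2]*1e3).round(), "reading z",round(z*1e3-19))
E
```

```text
perf [ 0.71134433 -0.2572147   0.104     ] case 0.1740969918141116 -0.055852653163685914
1.8 case x 141 tip z 158 world [ 673. -205.] reading z 139
1.65 case x 124 tip z 161 world [ 656. -206.] reading z 142
1.5 case x 107 tip z 162 world [ 640. -208.] reading z 143
1.35 case x 92 tip z 161 world [ 625. -209.] reading z 142
1.2 case x 78 tip z 158 world [ 610. -210.] reading z 139
1.05 case x 64 tip z 153 world [ 596. -211.] reading z 134
0.9 case x 51 tip z 145 world [ 583. -213.] reading z 126
0.75 case x 39 tip z 136 world [ 572. -214.] reading z 117
0.6 case x 28 tip z 125 world [ 561. -215.] reading z 106
0.45 case x 20 tip z 113 world [ 553. -215.] reading z 94
0.3 case x 13 tip z 99 world [ 546. -216.] reading z 80
0.15 case x 9 tip z 85 world [ 542. -216.] reading z 66
0.0 case x 6 tip z 70 world [ 539. -217.] reading z 51
```

drive_tool([
  {"linear":[0,0,20],"twist":0,"claw":0},
  {"linear":[5,2,35],"twist":0,"claw":0},
  {"linear":[30,5,40],"twist":0,"claw":0},
  {"linear":[60,9,40],"twist":0,"claw":0},
  {"linear":[90,13,40],"twist":0,"claw":0},
  {"linear":[112,17,40],"twist":0,"claw":0},
  {"linear":[122,19,40],"twist":0,"claw":0},
  {"linear":[122,19,40],"twist":0,"claw":0},
  {"linear":[122,19,40],"twist":0,"claw":0},
])

```text
clock: 11.75
position: [0.6874, -0.2024, 0.2153]
ee_rot: [-0.001, 0.675, 0.738, -0.001]
contact_force: [-0.9, -0.9, -0.2]
width: 0.0003
gripper_force: 0.0
```

drive_tool([
  {"linear":[0,0,-15],"twist":0,"claw":0},
  {"linear":[0,0,-35],"twist":0,"claw":0},
  {"linear":[0,0,-55],"twist":0,"claw":0},
  {"linear":[0,0,-68],"twist":0,"claw":0},
  {"linear":[0,0,-75],"twist":0,"claw":0},
  {"linear":[0,0,-75],"twist":0,"claw":0},
  {"linear":[0,0,-75],"twist":0,"claw":0},
])

```text
clock: 12.33
position: [0.6875, -0.2029, 0.1418]
ee_rot: [0.0, 0.675, 0.738, -0.0]
contact_force: [-0.1, -0.5, -0.1]
width: -0.0
gripper_force: 0.0
```

drive_tool([
  {"linear":[-3,0,0],"twist":0,"claw":0},
  {"linear":[-6,0,0],"twist":0,"claw":0},
  {"linear":[-9,-1,0],"twist":0,"claw":0},
  {"linear":[-12,-1,0],"twist":0,"claw":0},
  {"linear":[-14,-1,0],"twist":0,"claw":0},
  {"linear":[-16,-1,0],"twist":0,"claw":0},
  {"linear":[-18,-1,0],"twist":0,"claw":0},
  {"linear":[-20,-2,0],"twist":0,"claw":0},
  {"linear":[-22,-2,0],"twist":0,"claw":0},
  {"linear":[-24,-2,0],"twist":0,"claw":0},
])

```text
clock: 13.17
position: [0.6643, -0.2047, 0.1411]
ee_rot: [0.0, 0.675, 0.738, 0.0]
contact_force: [1.0, -0.4, 0.7]
width: 0.0002
gripper_force: 0.9
```

drive_tool([
  {"linear":[-2,0,0],"twist":0,"claw":0},
  {"linear":[-4,0,0],"twist":0,"claw":0},
  {"linear":[-6,0,0],"twist":0,"claw":0},
  {"linear":[-8,-1,0],"twist":0,"claw":0},
  {"linear":[-10,-1,0],"twist":0,"claw":0},
  {"linear":[-12,-1,0],"twist":0,"claw":0},
  {"linear":[-14,-1,0],"twist":0,"claw":0},
  {"linear":[-16,-1,0],"twist":0,"claw":0},
  {"linear":[-18,-2,0],"twist":0,"claw":0},
  {"linear":[-20,-2,0],"twist":0,"claw":0},
  {"linear":[-22,-2,0],"twist":0,"claw":0},
  {"linear":[-24,-2,0],"twist":0,"claw":0},
])

```text
clock: 14.17
position: [0.6396, -0.2067, 0.1406]
ee_rot: [-0.0, 0.675, 0.738, -0.0]
contact_force: [1.4, 0.4, -0.7]
width: -0.0001
gripper_force: 0.7
```

```bash
cat >> h.py <<'E'
CASE=np.array([.53294,-.2172,.0898])
def lidfit(im,init):
    """fit lid angle to teal pixels in scene view: maximise IoU-like outline match"""
    im=im.astype(int); m=((im[...,1]>im[...,0]+15)&(im[...,2]>im[...,0]+12))
    m[:, :110]=0; m[:,300:]=0; m[:180]=0; m[380:]=0
    best=[]
    for a in np.arange(-.05,1.9,.02):
        c=[(92-r*np.cos(a)+8*np.sin(a),y,62+r*np.sin(a)+8*np.cos(a)) for r,y in((0,108),(118,108),(118,-108),(0,-108))]
        q=np.zeros(m.shape,np.uint8); cv2.fillConvexPoly(q,proj("scene",C(CASE,c)).round().astype(np.int32),1)
        best.append(((m&(q>0)).sum()/(m|(q>0)).sum(),a))
    return sorted(best)[-3:]
E
python3 - <<'E'
from h import *
print(lidfit(cv2.imread("pics/scene0.png")[...,::-1],0)); im=eyes.get_image("scene"); print(lidfit(im,0)); cv2.imwrite("pics/l1.png",im[...,::-1])
E
```

```text
[(np.float64(0.8575207194498324), np.float64(1.63)), (np.float64(0.8655719956694334), np.float64(1.67)), (np.float64(0.869277539341917), np.float64(1.65))]
[(np.float64(0.8057335041639975), np.float64(1.47)), (np.float64(0.8057335041639975), np.float64(1.49)), (np.float64(0.8146642822305317), np.float64(1.51))]
```

The lid follows the push (1.65 → 1.50 by the same image fit). Continuing slowly along its arc.

drive_tool([
  {"linear":[-2,0,0],"twist":0,"claw":0},
  {"linear":[-4,0,0],"twist":0,"claw":0},
  {"linear":[-6,-1,0],"twist":0,"claw":0},
  {"linear":[-8,-1,0],"twist":0,"claw":0},
  {"linear":[-10,-1,0],"twist":0,"claw":0},
  {"linear":[-12,-1,0],"twist":0,"claw":0},
  {"linear":[-14,-1,0],"twist":0,"claw":0},
  {"linear":[-16,-2,0],"twist":0,"claw":0},
  {"linear":[-18,-2,0],"twist":0,"claw":0},
  {"linear":[-20,-2,-1],"twist":0,"claw":0},
  {"linear":[-22,-2,-1],"twist":0,"claw":0},
  {"linear":[-24,-2,-1.5],"twist":0,"claw":0},
])

```text
clock: 15.22
position: [0.6161, -0.209, 0.1398]
ee_rot: [0.0, 0.675, 0.738, -0.0]
contact_force: [1.8, -1.4, 1.6]
width: -0.0001
gripper_force: 0.7
```

drive_tool([
  {"linear":[-2,0,-0.5],"twist":0,"claw":0},
  {"linear":[-4,0,-1],"twist":0,"claw":0},
  {"linear":[-6,-1,-1.5],"twist":0,"claw":0},
  {"linear":[-8,-1,-2],"twist":0,"claw":0},
  {"linear":[-10,-1,-3],"twist":0,"claw":0},
  {"linear":[-12,-1,-4],"twist":0,"claw":0},
  {"linear":[-14,-1,-5],"twist":0,"claw":0},
  {"linear":[-16,-1,-6],"twist":0,"claw":0},
  {"linear":[-18,-2,-7],"twist":0,"claw":0},
  {"linear":[-20,-2,-8],"twist":0,"claw":0},
  {"linear":[-22,-2,-9],"twist":0,"claw":0},
  {"linear":[-24,-2,-10],"twist":0,"claw":0},
])

```text
clock: 16.22
position: [0.5919, -0.2107, 0.1296]
ee_rot: [0.0, 0.675, 0.738, -0.0]
contact_force: [0.7, -0.4, 1.9]
width: 0.0
gripper_force: 0.6
```

```bash
python3 - <<'E'
from h import *
print(lidfit(eyes.get_image("scene"),0))
E
```

```text
[(np.float64(0.9277929155313351), np.float64(0.75)), (np.float64(0.9283338373147868), np.float64(0.77)), (np.float64(0.9283338373147868), np.float64(0.7899999999999999))]
```

drive_tool([
  {"linear":[-2,0,-1],"twist":0,"claw":0},
  {"linear":[-4,0,-2],"twist":0,"claw":0},
  {"linear":[-6,-1,-3],"twist":0,"claw":0},
  {"linear":[-8,-1,-4],"twist":0,"claw":0},
  {"linear":[-9,-1,-5],"twist":0,"claw":0},
  {"linear":[-11,-1,-6.5],"twist":0,"claw":0},
  {"linear":[-12,-1,-8],"twist":0,"claw":0},
  {"linear":[-14,-1,-9],"twist":0,"claw":0},
  {"linear":[-15,-2,-10],"twist":0,"claw":0},
  {"linear":[-17,-2,-11],"twist":0,"claw":0},
])

```text
clock: 17.1
position: [0.5751, -0.2125, 0.1184]
ee_rot: [-0.0, 0.675, 0.738, 0.0]
contact_force: [1.3, -1.0, -0.2]
width: -0.0
gripper_force: 0.5
```

```bash
python3 - <<'E'
from h import *
im=eyes.get_image("scene");print(lidfit(im,0));cv2.imwrite("pics/l2.png",im[...,::-1])
# free edge in top view near +y corner, for tab
t=eyes.get_image("top");cv2.imwrite("pics/t2.png",t[...,::-1])
t=t.astype(int);m=(t[...,1]>t[...,0]+12)&(t[...,2]>t[...,0]+10)
for u in range(380,420,4):
    w=np.where(m[170:300,u])[0]; print(u,(w.min()+170,w.max()+170,len(w)) if len(w) else None)
for a in(1.,.9,.8,.7,.6,.5): print(a,proj("top",C(CASE,[(92-118*np.cos(a)+8*np.sin(a),y,62+118*np.sin(a)+8*np.cos(a)) for y in(108,76)])).round(1).tolist(),proj("top",C(CASE,[(92,108,66)])).round(1).tolist())
E
```

```text
[(np.float64(0.9075249320036265), np.float64(0.7899999999999999)), (np.float64(0.9086869924927226), np.float64(0.69)), (np.float64(0.9118762323676627), np.float64(0.75))]
380 (np.int64(218), np.int64(219), 2)
384 (np.int64(217), np.int64(231), 15)
388 (np.int64(217), np.int64(244), 27)
392 (np.int64(216), np.int64(291), 31)
396 (np.int64(216), np.int64(265), 43)
400 (np.int64(215), np.int64(264), 43)
404 (np.int64(215), np.int64(264), 33)
408 (np.int64(215), np.int64(241), 27)
412 (np.int64(214), np.int64(240), 27)
416 (np.int64(214), np.int64(262), 28)
1.0 [[386.7, 237.4], [402.3, 235.8]] [[377.6, 218.0]]
0.9 [[386.9, 242.6], [402.4, 241.0]] [[377.6, 218.0]]
0.8 [[387.0, 247.6], [402.4, 246.0]] [[377.6, 218.0]]
0.7 [[386.9, 252.2], [402.2, 250.6]] [[377.6, 218.0]]
0.6 [[386.8, 256.3], [402.0, 254.7]] [[377.6, 218.0]]
0.5 [[386.5, 260.0], [401.6, 258.4]] [[377.6, 218.0]]
```

Top view gives the lid at about 0.88 rad, in step with the plan.

drive_tool([
  {"linear":[-1,0,-1],"twist":0,"claw":0},
  {"linear":[-3,0,-2],"twist":0,"claw":0},
  {"linear":[-4,0,-4],"twist":0,"claw":0},
  {"linear":[-6,-1,-5],"twist":0,"claw":0},
  {"linear":[-8,-1,-7],"twist":0,"claw":0},
  {"linear":[-9,-1,-8.5],"twist":0,"claw":0},
  {"linear":[-11,-1,-10],"twist":0,"claw":0},
  {"linear":[-12,-1,-11.5],"twist":0,"claw":0},
  {"linear":[-14,-2,-13],"twist":0,"claw":0},
  {"linear":[-15,-2,-15],"twist":0,"claw":0},
  {"linear":[-16,-2,-17],"twist":0,"claw":0},
  {"linear":[-17,-2,-18.5],"twist":0,"claw":0},
])

```text
clock: 18.2
position: [0.5579, -0.2147, 0.0999]
ee_rot: [-0.0, 0.675, 0.738, -0.0]
contact_force: [-0.6, -0.5, 2.1]
width: -0.0003
gripper_force: 0.6
```

drive_tool([
  {"linear":[-1,0,-1.5],"twist":0,"claw":0},
  {"linear":[-2,0,-3],"twist":0,"claw":0},
  {"linear":[-3,0,-5],"twist":0,"claw":0},
  {"linear":[-4,0,-7],"twist":0,"claw":0},
  {"linear":[-5,0,-8.5],"twist":0,"claw":0},
  {"linear":[-6,-1,-10],"twist":0,"claw":0},
  {"linear":[-7,-1,-12],"twist":0,"claw":0},
  {"linear":[-8,-1,-14],"twist":0,"claw":0},
  {"linear":[-9,-1,-15.5],"twist":0,"claw":0},
  {"linear":[-10,-1,-17],"twist":0,"claw":0},
])

```text
clock: 19.03
position: [0.5481, -0.2158, 0.0829]
ee_rot: [0.0, 0.675, 0.738, -0.0]
contact_force: [-0.3, -0.4, 0.7]
width: -0.0002
gripper_force: 0.5
```

```bash
python3 - <<'E'
from h import *
im=eyes.get_image("scene");print(lidfit(im,0))
t=eyes.get_image("top").astype(int);m=(t[...,1]>t[...,0]+12)&(t[...,2]>t[...,0]+10)
for u in range(384,424,4):
    w=np.where(m[170:300,u])[0]; print(u,(w.min()+170,w.max()+170,len(w)) if len(w) else None)
for a in(.5,.4,.3,.2,.1,0): print(a,proj("top",C(CASE,[(92-118*np.cos(a)+8*np.sin(a),y,62+118*np.sin(a)+8*np.cos(a)) for y in(108,76)])).round(1).tolist())
E
```

```text
[(np.float64(0.8761989342806394), np.float64(0.43)), (np.float64(0.8816600217470097), np.float64(0.39)), (np.float64(0.8816600217470097), np.float64(0.41000000000000003))]
384 (np.int64(218), np.int64(244), 27)
388 (np.int64(217), np.int64(262), 46)
392 (np.int64(217), np.int64(291), 49)
396 (np.int64(217), np.int64(266), 50)
400 (np.int64(216), np.int64(261), 46)
404 (np.int64(216), np.int64(260), 45)
408 (np.int64(215), np.int64(260), 46)
412 (np.int64(215), np.int64(259), 45)
416 (np.int64(215), np.int64(259), 45)
420 (np.int64(214), np.int64(259), 46)
0.5 [[386.5, 260.0], [401.6, 258.4]]
0.4 [[386.2, 263.2], [401.1, 261.6]]
0.3 [[385.8, 265.8], [400.6, 264.2]]
0.2 [[385.3, 267.9], [399.9, 266.4]]
0.1 [[384.7, 269.5], [399.2, 267.9]]
0 [[384.1, 270.4], [398.4, 268.9]]
```

Lid at about 0.42. Continuing down.

drive_tool([
  {"linear":[-1,0,-2],"twist":0,"claw":0},
  {"linear":[-1,0,-4],"twist":0,"claw":0},
  {"linear":[-2,0,-6],"twist":0,"claw":0},
  {"linear":[-2,0,-8],"twist":0,"claw":0},
  {"linear":[-3,0,-10],"twist":0,"claw":0},
  {"linear":[-3,0,-12],"twist":0,"claw":0},
  {"linear":[-4,0,-14],"twist":0,"claw":0},
  {"linear":[-4,0,-16],"twist":0,"claw":0},
  {"linear":[-5,0,-17.5],"twist":0,"claw":0},
  {"linear":[-5,0,-19],"twist":0,"claw":0},
  {"linear":[-5,0,-20.5],"twist":0,"claw":0},
  {"linear":[-6,0,-22],"twist":0,"claw":0},
])

```text
clock: 20.13
position: [0.5424, -0.2156, 0.061]
ee_rot: [0.0, 0.675, 0.738, 0.0]
contact_force: [1.8, 0.1, 0.7]
width: -0.0001
gripper_force: 0.4
```

drive_tool([
  {"linear":[0,0,-1],"twist":0,"claw":0},
  {"linear":[0,0,-2],"twist":0,"claw":0},
  {"linear":[-1,0,-3],"twist":0,"claw":0},
  {"linear":[-1,0,-4],"twist":0,"claw":0},
  {"linear":[-1,0,-5],"twist":0,"claw":0},
  {"linear":[-1,0,-6],"twist":0,"claw":0},
])

```text
clock: 20.63
position: [0.5408, -0.2156, 0.055]
ee_rot: [-0.0, 0.675, 0.738, -0.0]
contact_force: [-0.2, -0.1, 0.7]
width: 0.0003
gripper_force: 0.5
```

drive_tool([
  {"linear":[0,0,-1],"twist":0,"claw":0},
  {"linear":[0,0,-2],"twist":0,"claw":0},
  {"linear":[0,0,-3],"twist":0,"claw":0},
  {"linear":[0,0,-4],"twist":0,"claw":0},
  {"linear":[0,0,-5],"twist":0,"claw":0},
  {"linear":[0,0,-5],"twist":0,"claw":0},
])

```text
clock: 21.13
position: [0.5411, -0.2155, 0.0498]
ee_rot: [-0.0, 0.675, 0.738, 0.0]
contact_force: [0.1, 0.4, 0.5]
width: 0.0
gripper_force: 0.0
```

drive_tool([
  {"linear":[0,0,-1],"twist":0,"claw":0},
  {"linear":[0,0,-2],"twist":0,"claw":0},
  {"linear":[0,0,-3],"twist":0,"claw":0},
  {"linear":[0,0,-3],"twist":0,"claw":0},
])

```text
clock: 21.47
position: [0.5411, -0.2156, 0.0469]
ee_rot: [-0.0, 0.675, 0.738, 0.0]
contact_force: [0.2, -0.0, -0.6]
width: -0.0002
gripper_force: 0.0
```

```bash
python3 - <<'E'
from h import *
from rig import sensors
im=eyes.get_image("scene");print(lidfit(im,0))
t=eyes.get_image("top").astype(int);m=(t[...,1]>t[...,0]+12)&(t[...,2]>t[...,0]+10)
print([(u,np.where(m[170:285,u])[0].max()+170) for u in range(396,428,4)],sensors.get_state()["contact_force"])
E
```

```text
[(np.float64(0.7855524792348352), np.float64(-0.010000000000000002)), (np.float64(0.7906748466257669), np.float64(0.03)), (np.float64(0.8025062656641604), np.float64(0.009999999999999995))]
[(396, np.int64(268)), (400, np.int64(268)), (404, np.int64(267)), (408, np.int64(267)), (412, np.int64(267)), (416, np.int64(266)), (420, np.int64(266)), (424, np.int64(265))] [-0.8351013   0.20368733 -0.98702159]
```

drive_tool([
  {"linear":[0,0,-1],"twist":0,"claw":0},
  {"linear":[0,0,-2],"twist":0,"claw":0},
  {"linear":[0,0,-3],"twist":0,"claw":0},
  {"linear":[0,0,-3],"twist":0,"claw":0},
])

```text
clock: 21.9
position: [0.5411, -0.2156, 0.0439]
ee_rot: [0.0, 0.675, 0.738, -0.0]
contact_force: [0.6, 0.1, -0.6]
width: -0.0001
gripper_force: 0.0
```

drive_tool([
  {"linear":[0,0,-1],"twist":0,"claw":0},
  {"linear":[0,0,-2],"twist":0,"claw":0},
  {"linear":[0,0,-2],"twist":0,"claw":0},
])

```text
clock: 22.15
position: [0.5412, -0.2156, 0.0433]
ee_rot: [0.0, 0.675, 0.738, 0.0]
contact_force: [-2.4, 0.9, 7.2]
width: -0.0002
gripper_force: 3.9
```

drive_tool([
  {"linear":[0,0,-0.8],"twist":0,"claw":0},
  {"linear":[0,0,-0.8],"twist":0,"claw":0},
])

```text
clock: 22.32
position: [0.5412, -0.2157, 0.0432]
ee_rot: [0.001, 0.675, 0.738, 0.0]
contact_force: [-3.6, 1.7, 11.7]
width: 0.0003
gripper_force: 6.0
```

drive_tool([
  {"linear":[0,0,15],"twist":0,"claw":0},
  {"linear":[-5,0,40],"twist":0,"claw":0},
  {"linear":[-15,-10,70],"twist":0,"claw":0},
  {"linear":[-30,-40,80],"twist":0,"claw":0},
  {"linear":[-50,-65,80],"twist":0,"claw":0},
  {"linear":[-65,-85,80],"twist":0,"claw":0},
  {"linear":[-72,-100,80],"twist":0,"claw":0},
  {"linear":[-72,-100,80],"twist":0,"claw":0},
  {"linear":[-72,-100,80],"twist":0,"claw":0},
])

```text
clock: 23.07
position: [0.469, -0.316, 0.1212]
ee_rot: [0.0, 0.676, 0.737, 0.0]
contact_force: [0.9, 0.5, -0.3]
width: -0.0002
gripper_force: 0.0
```

```bash
python3 - <<'E'
from h import *
im=eyes.get_image("scene");print(lidfit(im,0));t=eyes.get_image("top")
cv2.imwrite("pics/t3.png",t[...,::-1]);cv2.imwrite("pics/s3.png",im[...,::-1])
h=cv2.cvtColor(t,cv2.COLOR_RGB2HSV);o=(h[...,0]<16)&(h[...,1]>190)&(h[...,2]>120);o[:250]=0;o[310:]=0;o[:,:375]=0;o[:,490:]=0
ys,xs=np.where(o);print("orange",len(xs),xs.mean() if len(xs) else 0,ys.mean() if len(xs) else 0)
t=t.astype(int);m=(t[...,1]>t[...,0]+12)&(t[...,2]>t[...,0]+10)
print([(u,np.where(m[170:285,u])[0].max()+170) for u in range(396,428,4)])
E
```

```text
[(np.float64(0.9104938271604939), np.float64(0.009999999999999995)), (np.float64(0.9283996794015495), np.float64(-0.030000000000000002)), (np.float64(0.9340369393139841), np.float64(-0.010000000000000002))]
orange 79 455.1898734177215 281.7974683544304
[(396, np.int64(268)), (400, np.int64(268)), (404, np.int64(268)), (408, np.int64(267)), (412, np.int64(267)), (416, np.int64(266)), (420, np.int64(266)), (424, np.int64(265))]
```

The lid is shut: the image fit gives about 0 rad, and it met a firm stop at 12 N. Now for the slide: lowering behind the fin on its -y side.

drive_tool([
  {"linear":[4,2,-20],"twist":0,"claw":0},
  {"linear":[4,2,-40],"twist":0,"claw":0},
  {"linear":[4,2,-58],"twist":0,"claw":0},
  {"linear":[4,2,-66],"twist":0,"claw":0},
  {"linear":[4,2,-70],"twist":0,"claw":0},
  {"linear":[4,2,-70],"twist":0,"claw":0},
])

```text
clock: 23.67
position: [0.4732, -0.3126, 0.0506]
ee_rot: [-0.001, 0.674, 0.738, 0.0]
contact_force: [-0.3, 0.3, 0.5]
width: 0.0003
gripper_force: 0.0
```

drive_tool([
  {"linear":[0,5,0],"twist":0,"claw":0},
  {"linear":[-1,10,0],"twist":0,"claw":0},
  {"linear":[-1,15,0],"twist":0,"claw":0},
  {"linear":[-2,20,0],"twist":0,"claw":0},
  {"linear":[-2,25,0],"twist":0,"claw":0},
  {"linear":[-3,30,0],"twist":0,"claw":0},
  {"linear":[-3,36,0],"twist":0,"claw":0},
  {"linear":[-4,42,0],"twist":0,"claw":0},
  {"linear":[-4,48,0],"twist":0,"claw":0},
  {"linear":[-5,54,0],"twist":0,"claw":0},
  {"linear":[-5,60,0],"twist":0,"claw":0},
])

```text
clock: 24.58
position: [0.4682, -0.2531, 0.0515]
ee_rot: [0.0, 0.675, 0.738, 0.0]
contact_force: [-1.6, -2.6, 2.4]
width: 0.0001
gripper_force: 1.4
```

drive_tool([
  {"linear":[0,5,0],"twist":0,"claw":0},
  {"linear":[-1,10,0],"twist":0,"claw":0},
  {"linear":[-1,15,0],"twist":0,"claw":0},
  {"linear":[-2,20,0],"twist":0,"claw":0},
  {"linear":[-2,25,0],"twist":0,"claw":0},
  {"linear":[-3,30,0],"twist":0,"claw":0},
  {"linear":[-3,34,0],"twist":0,"claw":0},
  {"linear":[-3,38,0],"twist":0,"claw":0},
  {"linear":[-4,42,0],"twist":0,"claw":0},
  {"linear":[-4,45,0],"twist":0,"claw":0},
  {"linear":[-4,47,0],"twist":0,"claw":0},
  {"linear":[-4,49,0],"twist":0,"claw":0},
])

```text
clock: 25.58
position: [0.4638, -0.2043, 0.0512]
ee_rot: [-0.0, 0.675, 0.738, -0.0]
contact_force: [-0.8, -2.9, 0.8]
width: -0.0001
gripper_force: 1.3
```

drive_tool([
  {"linear":[0,1,0],"twist":0,"claw":0},
  {"linear":[0,2,0],"twist":0,"claw":0},
  {"linear":[0,3,0],"twist":0,"claw":0},
  {"linear":[0,4,0],"twist":0,"claw":0},
])

```text
clock: 25.92
position: [0.4636, -0.2005, 0.0512]
ee_rot: [-0.0, 0.675, 0.738, -0.0]
contact_force: [-1.6, -2.5, 0.6]
width: -0.0002
gripper_force: 1.3
```

drive_tool([
  {"linear":[0,1,0],"twist":0,"claw":0},
  {"linear":[0,2,0],"twist":0,"claw":0},
  {"linear":[0,3,0],"twist":0,"claw":0},
])

```text
clock: 26.17
position: [0.4638, -0.2, 0.0514]
ee_rot: [0.001, 0.674, 0.739, -0.002]
contact_force: [-4.4, -10.8, -0.5]
width: 0.0004
gripper_force: 5.4
```

drive_tool([
  {"linear":[0,0.7,0],"twist":0,"claw":0},
  {"linear":[0,1.4,0],"twist":0,"claw":0},
  {"linear":[0,2,0],"twist":0,"claw":0},
])

```text
clock: 26.42
position: [0.4639, -0.2, 0.0515]
ee_rot: [0.003, 0.674, 0.739, -0.003]
contact_force: [-5.2, -14.6, -2.3]
width: 0.0001
gripper_force: 7.3
```

The slide hit a hard stop right where the end stop was predicted. Backing off, rising clear and checking.

drive_tool([
  {"linear":[0,-8,0],"twist":0,"claw":0},
  {"linear":[1,-18,0],"twist":0,"claw":0},
  {"linear":[1,-20,25],"twist":0,"claw":0},
  {"linear":[1,-20,60],"twist":0,"claw":0},
  {"linear":[0,-20,95],"twist":0,"claw":0},
  {"linear":[-30,-20,120],"twist":0,"claw":0},
  {"linear":[-70,-40,130],"twist":0,"claw":0},
  {"linear":[-100,-70,130],"twist":0,"claw":0},
  {"linear":[-110,-100,130],"twist":0,"claw":0},
  {"linear":[-110,-120,130],"twist":0,"claw":0},
  {"linear":[-110,-120,130],"twist":0,"claw":0},
  {"linear":[-110,-120,130],"twist":0,"claw":0},
])

```text
clock: 27.42
position: [0.3541, -0.3159, 0.1811]
ee_rot: [-0.0, 0.676, 0.737, 0.001]
contact_force: [0.5, 0.5, -0.4]
width: -0.0
gripper_force: 0.0
```

```bash
python3 - <<'E'
from h import *
im=eyes.get_image("scene");print(lidfit(im,0));t=eyes.get_image("top")
a=cv2.resize(t[180:310,370:495],(400,416),interpolation=2);b=cv2.resize(im[140:356,110:318],(400,416),interpolation=2)
cv2.imwrite("pics/end.png",cv2.convertScaleAbs(np.hstack([a,b])[...,::-1],alpha=1.4))
E
```

```text
[(np.float64(0.9093717816683831), np.float64(0.009999999999999995)), (np.float64(0.9313856874832485), np.float64(-0.030000000000000002)), (np.float64(0.9334214002642008), np.float64(-0.010000000000000002))]
```

View pics/end.png

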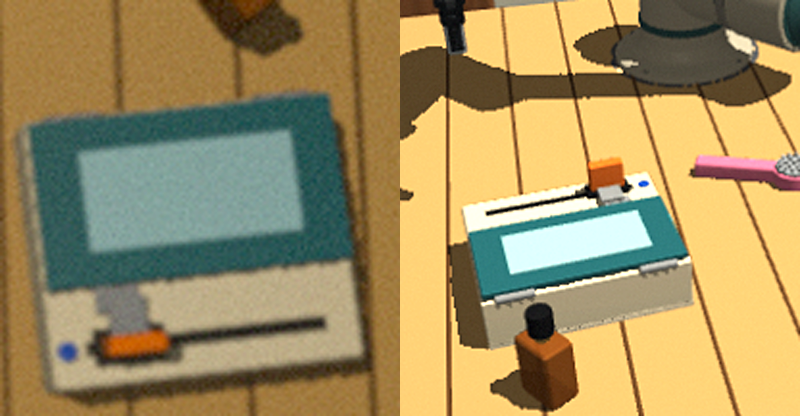

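The lid is level and shut. The slide sits beside the blue dot at (68,352) with its tongue over the tab at (122,305), and the perfume bottle is still standing. Handing in.

```bash
python3 -c "
from rig import manip; print(manip.sign_off())"
```

```text
the job is handed in; nothing more can be done
None
```

I laid the grey brush bristles up in the case, shut the lid slowly, pushed the slide to its end stop by the blue dot and handed the job in at about 27 s, though I never saw the brush in the tray after letting go.

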